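# Move the garnish board to the sliding fold-out peg

## Task

Move the wooden paddle board from the peg it hangs on to the folded peg on the rail stand. First slide the rail peg's carriage fully home against the left end stop (left as the robot sees it), then flip its peg all the way down; hang the board on it by its hole, letting the peg take the weight before you let go, and finally fold the emptied peg of the other stand flat upright again. Do not drop the board or shift the things standing round about.

Things in the scene. Friction and masses are not known exactly. Their poses are not given: they have to be found in the camera images.
- fixed_stand: Narrow dark-wood hook stand, fixed to the worktop: upright panel 110 wide, 16 thick, 220 high on a steel foot plate 100 deep, 10 high. Origin: underside centre; x points from the panel's front face backwards (away from the robot), y along the panel to the left, z up. An aluminium hinge block 44 wide, 66 high on its front carries the fixed peg. Its front face is at x = -28 mm.
- rail_stand: Wide dark-wood hook stand, like the narrow one but with a panel 220 wide; two horizontal steel rails on its front with an end stop at each end; a carriage (aluminium block 44 wide, 66 high, front face at x = -28 mm) slides on them along the stand's y. Same axes as the narrow stand. Which stand is on the left varies.
- carriage (a joint): Position of the carriage on the rails (m): 0 at the right end stop, 0.110 hard against the left one (the stand's +y). Slides with about 4 N of friction, stays where left.
- rail_peg (a joint): Hinge angle (rad) of the peg on the carriage: 0 = folded, standing upright flat before the block; 1.57 = flipped all the way down to its stop, pointing out to the robot (the stand's -x), level. Friction 0.12 N m: stays where left. Starts folded.
- fixed_peg (a joint): Hinge angle (rad) of the peg on the narrow stand, as for the other peg. Starts at 1.57 with the board hanging on it.
- rail_hinge (a point): On the hinge axis (along the stand's y, 180 mm above the worktop, 38 mm in front of the panel's middle plane) in the middle of the rail peg. Its frame turns with the peg: z along the peg to the knob; x points backwards when folded, up when flipped down.
- rail_knob (a point): Centre of the round knob, 22 mm in diameter, at the end of the rail peg, 80 mm from the hinge axis. The peg's bar is 10 mm thick. Folded, the knob stands free 40 mm above the panel's top edge and can be pinched from above with the fingers closing along the stand's y; pinched so it can be slid, and swung down about the hinge while it turns between the pads.
- fixed_hinge (a point): As rail_hinge, for the peg of the narrow stand.
- fixed_knob (a point): As rail_knob, for the peg of the narrow stand.
- board: Wooden paddle board, 14 thick (its x), 170 high (its z), hanging upright: blade 110 wide and 110 high below, neck 56 wide (its y) and 60 high above with a round hole through it along x. Origin at the middle of its bottom edge. Weighs 0.14 to 0.28 kg (varies).
- board_hole (a point): Centre of the board's hole, 36 mm in diameter, 142 mm above the bottom edge, 28 mm below the top edge. Hanging, the hole's upper edge rests on the peg's bar about 42 mm from the hinge, so the hole centre is 13 mm below the bar's axis: lift 13 mm to draw it off over the knob. The neck can be gripped from above across its 56 mm.
- jigger: Bystander: steel spirit measure, 42 across, 80 high, between the stands; origin under its centre.
- lemon: Bystander: lemon, 83x58x58, in front; origin under its centre.
- shot_glass: Bystander: small glass, 47 across, 58 high, front right; origin under its centre.
- mug: Bystander: green mug, 96 high, front left; origin under its middle.
- clip_jar: Bystander: clip-top jar, 97x86x130, back left; origin under its centre.

How it is judged:
On the way, in this order (a step that is already met when the one before it is completed fails the run):
1. the carriage is slid home against the left end stop (value of joint carriage above 0.106 m), for 0.1 s.
2. the rail peg is flipped all the way down (value of joint rail_peg above 1.5 rad), for 0.1 s.
3. the rail peg passes through the board's hole and carries weight while the fingers still hold the board (contact force between the fingers and board above 1 N and contact force between board and rail_stand above 0.8 N and z of board_hole in the frame of rail_hinge between 0.015 and 0.066 m and x of board_hole in the frame of rail_hinge below -0.008 m and distance between board_hole and rail_hinge below 0.07 m), for 0.1 s.
4. the emptied peg is folded flat upright (value of joint fixed_peg below 0.08 rad), for 0.1 s.
At the end, for the whole second after the job is handed in: Carriage within 5 mm of the left stop; rail peg within 0.07 rad of fully down; board hanging still and released by its hole, upright within 0.25 rad, hole centre 10 to 70 mm out along the peg, 6 to 20 mm under its axis, 12 mm sideways; other peg within 0.08 rad of upright (value of joint carriage above 0.105 m and value of joint rail_peg above 1.5 rad and value of joint fixed_peg below 0.08 rad and z of board_hole in the frame of rail_hinge between 0.01 and 0.07 m and x of board_hole in the frame of rail_hinge between -0.02 and -0.006 m and y of board_hole in the frame of rail_hinge between -0.012 and 0.012 m and angle between board's own z axis and vertical below 0.25 rad and linear speed of board below 0.05 m/s and contact force between the fingers and board below 0.1 N); the robot touches nothing.
It fails at once if the board is dropped (height (world z) of board_hole below 0.1 m or (linear speed of board above 0.5 m/s and contact force between the fingers and board below 0.1 N)).
It fails at once if a bystander is shifted more than 40 mm (distance of any of jigger, lemon, shot_glass, mug, clip_jar from where it was at the start of the episode above 0.04 m).
It also fails if it takes over 67 s, if anything falls off the work surface, if the arm or the gripper's body presses on something with over 40 N, if the wrist force passes 120 N, or if a joint passes its speed limit or range.

## Robot

A 7-joint arm with a two-finger parallel gripper is mounted at the origin on a cart in front of the work surface, level with it; the furniture and walls round the work are solid. World frame = base frame: x ahead of the robot, y to its left, z up, the work surface at z = 0. Lengths are in m, angles in rad, forces in N, time in s.
With the tool pointing down it reaches from about 0.425 to 0.95 m from the base axis. Payload 4.7 kg.
Tool frame: the origin (TCP) lies between the finger pads; the fingertips stand 25 mm ahead of it and the grasp point (between the pads) lies 6 mm ahead of it; x points along the fingers, z is the direction in which the jaws open and shut, and the axes are right-handed (so a half turn about x gives the same grasp; the last joint's range is limited). The gripper opens to 85 mm and grips with 20 to 120 N. Pads are 22 mm wide; open, the fingers measure 114 mm over their backs; the gripper's body (76 mm by 85 mm) begins 54 mm behind the grasp point. The pads swing forward as they close: fully open they stand 13 mm farther back than shut.
Start: joints at [1.298, 0.469, -0.049, 1.532, 0.024, 1.141, -0.082], TCP at [0.163, -0.655, 0.256] pointing down, gripper open.
Joint ranges: [-2.59, 2.59], [-0.33, 1.99], [-1.39, 1.29], [0.1, 2.45], [-1.04, 4.18], [0.21, 1.99], [-2.66, 2.66]. Speed limits (rad/s): [2.57, 2.57, 3.14, 3.14, 3.14, 3.14, 3.14].

## Interface

Orientations are given as a 3x3 rotation matrix whose columns are the frame's x, y, z axes.
In Python, from rig import * gives the robot as it stands. Calls block until the motion is done:
- movep(position, orientation): joint-space move of the TCP to a pose.
- move_l(position, attitude=None, feed=0.15, until_force=None): straight line of the TCP; attitude=None keeps the orientation; feed is the mean speed in m/s. With until_force (N) it stops when the force on the tool has changed by that much, and returns True; else False.
- move_joints(angles): joint-space move.
- command_gripper(opening, newtons=None): finger opening in m; newtons is the grip in N (None keeps the last); returns when the fingers have stopped.
- sleep(seconds).
- inverse_kinematics(position, orientation): joint angles nearest the present ones, or None.
- sense(): the state.
- camera(name): name is "side" or "top" or "wrist"; returns (picture, depth): 420x560x3 uint8, red, green, blue; 420x560 float32, m along the optical axis (not along the pixel's ray), 0 where there is no reading.
- camera_params(name): a dict with "K" (3x3 intrinsics, pixels), "dist" ([k1, k2, p1, p2, k3] as OpenCV has them; the pictures are not rectified), "position" and "rotation" of the camera in the world; the wrist camera has in their place "tool_from_camera" (4x4, takes a point from camera to tool coordinates, whose origin is the TCP and whose axes are the tool frame's). Camera axes: x right, y down, z forward; pixel columns grow to the right and rows downward; lengths in m; the calibration is good to about 2 mm. A picture is of the moment at which its call begins: read the wrist's pose just before it. camera_params takes no time and is no camera call.
A pose or a line that the arm cannot do raises Unreachable and nothing moves.
- finish_job(): hands the job in, once; it reports no verdict.
The state is a dict: "time_s": time; "joint_pos": joint angles; "qd": joint speeds; "joint_efforts": joint torques, N m; "position": TCP position; "tcp_rot": TCP orientation; "wrist_force": force on the tool from outside, world axes, zero at the start; "ft_torque": the same for the moment, N m; "finger_gap": finger opening in m.
Only numpy, scipy, OpenCV 4.12 (cv2) and the standard library are available. Lean on these libraries where they do the work, as an engineer would, in place of code of your own. Each camera call takes 0.05 s, during which the arm holds its last target. There are 200 camera calls.

## Working session

There is one attempt and no reset: what is moved stays moved. The work goes in short steps, each a Python script; the robot and the scene stay as the last script left them, time stands still between calls to the robot, and variables do not carry over. Pictures are saved under pics/ and viewed, about 8 in all and at most 12, crops included, and the job is handed in when it is done.

```bash
ls; mkdir -p pics; python3 - <<'E'
from rig import *
import cv2, numpy as np
for n in ("side","top"):
    im,d=camera(n); cv2.imwrite(f"pics/{n}0.png",im[:,:,::-1]); np.save(f"pics/{n}0.npy",d)
    p=camera_params(n); print(n,p)
print(camera_params("wrist")); print(sense())
E
```

```text
pics
side {'K': array([[410.09545592,   0.        , 283.95312302],
       [  0.        , 410.09545592, 207.30507367],
       [  0.        ,   0.        ,   1.        ]]), 'dist': array([-0.11501915,  0.        ,  0.        ,  0.        ,  0.        ]), 'position': array([0.34126729, 0.97014767, 0.73869021]), 'rotation': array([[-0.97752572, -0.13132134,  0.16491869],
       [-0.21017748,  0.54622475, -0.81084151],
       [ 0.01639812, -0.82728062, -0.56154953]])}
top {'K': array([[432.58722103,   0.        , 274.1420812 ],
       [  0.        , 432.58722103, 209.61655549],
       [  0.        ,   0.        ,   1.        ]]), 'dist': array([0.00274372, 0.        , 0.        , 0.        , 0.        ]), 'position': array([0.37503535, 0.14194838, 1.23097829]), 'rotation': array([[ 0.00254348, -0.99488371,  0.10099477],
       [-0.99998803, -0.00295269, -0.00390246],
       [ 0.0041807 , -0.10098363, -0.9948793 ]])}
{'K': array([[329.87827461,   0.        , 277.59732874],
       [  0.        , 329.87827461, 211.06633053],
       [  0.        ,   0.        ,   1.        ]]), 'dist': array(
[... 562 characters left out ...]
qd': array([ 6.34805892e-05, -3.20058900e-03,  1.88338357e-04, -2.80679533e-03,
        2.03147313e-05, -1.15533998e-03, -7.71667639e-04]), 'joint_efforts': array([-1.14566715e-04, -5.11520183e+01, -4.73731232e-02, -2.38391089e+01,
        1.07741175e-02,  4.36968345e-03,  7.03280548e-06]), 'position': array([ 0.16284601, -0.65456675,  0.25534719]), 'tcp_rot': array([[-4.70117175e-04,  9.70427231e-01,  2.41393389e-01],
       [ 1.72300250e-03,  2.41393844e-01, -9.70425702e-01],
       [-9.99998405e-01, -4.02923753e-05, -1.78553194e-03]]), 'wrist_force': array([0.72051445, 0.69256825, 0.21744593]), 'ft_torque': array([ 0.05180183, -0.04255727, -0.00425911]), 'finger_gap': 0.08535997055691778}
```

View pics/side0.png

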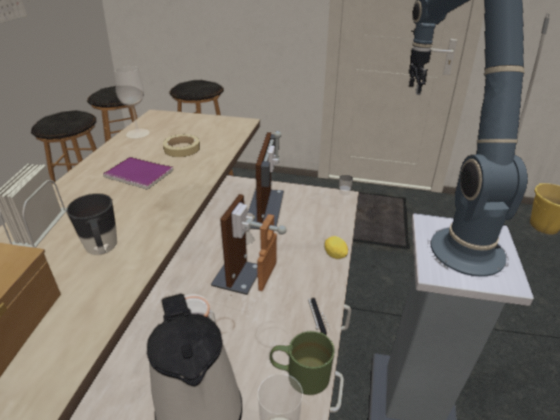

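View pics/top0.png

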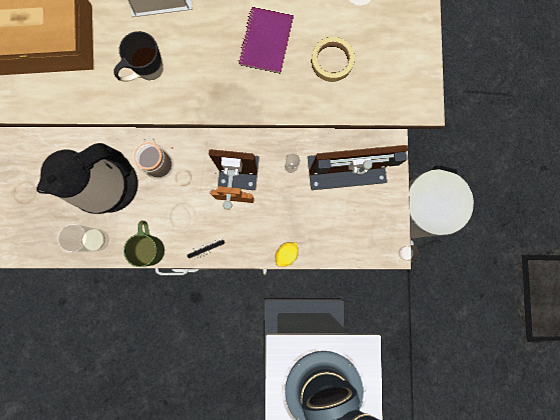

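Side view: the narrow stand with the board is on the left, at about (250,240), and the rail stand is behind it at about (268,170). Top view: the fixed stand is at (233,175), its knob at (228,205), the rail stand at (358,165), the jigger at (292,161), the lemon at (287,253) and the glass at (406,252). Next I'll extract the poses from the depth cloud.

```bash
cat > h.py <<'E'
from rig import *
import cv2, numpy as np
def cloud(n, d, pose=None):
    p=camera_params(n); v,u=np.mgrid[0:420,0:560]
    uv=cv2.undistortPoints(np.stack([u.ravel(),v.ravel()],1).astype(np.float64)[:,None],p["K"],p["dist"]).reshape(420,560,2)
    P=np.dstack([uv,np.ones((420,560))])*d[...,None]
    if n=="wrist":
        T=p["tool_from_camera"]; P=P@T[:3,:3].T+T[:3,3]; P=P@pose[1].T+pose[0]
    else: P=P@p["rotation"].T+p["position"]
    P[d<=0]=np.nan
    return P
E
python3 - <<'E'
from h import *
for n in("top","side"):
    d=np.load(f"pics/{n}0.npy"); im=cv2.imread(f"pics/{n}0.png"); P=cloud(n,d)
    for nm,ylo,yhi in(("fixed",0.12,0.36),("rail",-0.28,0.08)):
        for zl,zh in((0.195,0.21),(.21,.23),(.23,.245),(.245,.285)):
            m=(P[...,1]>ylo)&(P[...,1]<yhi)&(P[...,0]>.35)&(P[...,0]<.75)&(P[...,2]>zl)&(P[...,2]<zh)
            q=P[m]
            if len(q)<4: print(n,nm,zl,len(q)); continue
            (cx,cy),(a,b),ang=cv2.minAreaRect(q[:,:2].astype(np.float32)*1000)
            w=np.linalg.svd(q[:,:2]-q[:,:2].mean(0))[2][0]
            print(n,nm,zl,len(q),"c",round(cx),round(cy),"sz",round(a),round(b),round(ang,1),"mean",q.mean(0).round(3),"dir",np.degrees(np.arctan2(w[1],w[0])).round(1))
d=np.load("pics/top0.npy");P=cloud("top",d)
for u,v in((292,161),(287,253),(406,252),(144,245),(100,180),(228,205),(150,155)): print((u,v),P[v,u].round(3))
im=cv2.imread("pics/top0.png")[130:220,195:415]
cv2.imwrite("pics/topc.png",cv2.resize(im,None,fx=3.6,fy=3.6,interpolation=cv2.INTER_CUBIC))
E
```

```text
top fixed 0.195 299 c 602 241 sz 238 164 89.9 mean [0.635 0.239 0.201] dir 163.5
top fixed 0.21 3268 c 666 241 sz 238 168 90.0 mean [0.699 0.241 0.219] dir -90.2
top fixed 0.23 0
top fixed 0.245 0
top rail 0.195 535 c 629 -96 sz 348 110 89.7 mean [ 0.638 -0.083  0.204] dir -82.7
top rail 0.21 5092 c 662 -96 sz 177 350 0.1 mean [ 0.695 -0.091  0.219] dir -86.3
top rail 0.23 1
top rail 0.245 75 c 577 -73 sz 21 19 41.9 mean [ 0.576 -0.072  0.267] dir -165.9
side fixed 0.195 476 c 600 242 sz 235 165 89.9 mean [0.629 0.258 0.202] dir 180.0
side fixed 0.21 2237 c 665 240 sz 169 240 0.0 mean [0.694 0.252 0.219] dir 88.9
side fixed 0.23 0
side fixed 0.245 0
side rail 0.195 351 c 629 -95 sz 350 106 89.9 mean [ 0.637 -0.055  0.203] dir 100.1
side rail 0.21 1656 c 662 -97 sz 177 355 0.0 mean [ 0.69  -0.069  0.22 ] dir 94.7
side rail 0.23 18 c 578 -70 sz 9 8 12.3 mean [ 0.578 -0.069  0.237] dir 166.6
side rail 0.245 58 c 577 -67 sz 19 16 33.1 mean [ 0.577 -0.066  0.262] dir -177.0
(292, 161) [0.633 0.088 0.038]
(287, 253) [0.377 0.102 0.056]
(406, 252) [ 0.38  -0.232  0.016]
(144, 245) [0.398 0.502 0.011]
(100, 180) [0.553 0.564 0.182]
(228, 205) [0.492 0.25  0.188]
(150, 155) [0.628 0.46  0.128]
```

View pics/topc.png

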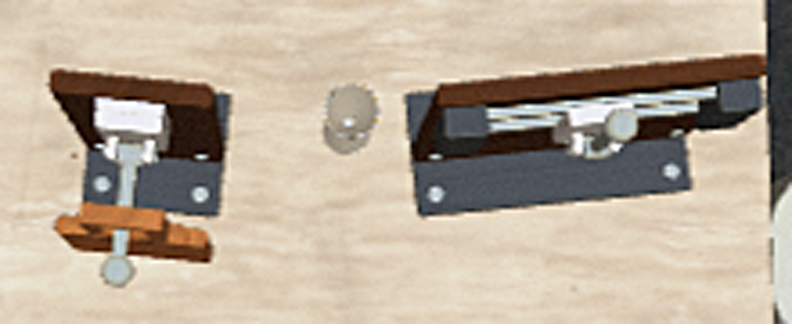

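The crop shows the panel tops clearly, the knob at (621,124) and the board's neck at (125,220). The back counter is at the same height as the panel tops, so I'll refit with a limit on x.

```bash
python3 - <<'E'
from h import *
d=np.load("pics/top0.npy");P=cloud("top",d);im=cv2.imread("pics/top0.png").astype(int)
x,y,z=P[...,0],P[...,1],P[...,2]
def rep(t,m):
    q=P[m]
    (cx,cy),(a,b),ang=cv2.minAreaRect(q[:,:2].astype(np.float32)*1000)
    l=cv2.fitLine(q[:,:2].astype(np.float32),cv2.DIST_HUBER,0,.01,.01).ravel()
    print(t,len(q),"c",round(cx),round(cy),"sz",round(a),round(b),round(ang,1),"mean",q.mean(0).round(4),"dir",np.degrees(np.arctan2(l[1],l[0])).round(1))
dark=im.sum(2)<240
for nm,a,b in(("fixed",.12,.36),("rail",-.30,.08)):
    R=(y>a)&(y<b)&(x<.66)&(x>.35)
    rep(nm+" top",R&dark&(z>.205)&(z<.228))
    rep(nm+" foot",R&(z>.003)&(z<.017)&(im.sum(2)<320))
    rep(nm+" block",R&(z>.185)&(z<.212)&(im.sum(2)>450))
rep("fixed peg",(y>.12)&(y<.36)&(x<.575)&(x>.40)&(z>.15)&(z<.21)&(abs(im[...,0]-im[...,2])<40))
wood=(im[...,2]-im[...,0]>60)&(y>.12)&(y<.36)&(x<.575)&(x>.4)
rep("neck top",wood&(z>.18)&(z<.215)); rep("shoulder",wood&(z>.11)&(z<.16))
rep("back counter",(x>.62)&(x<.8)&(z>.2)&(y<.36)&(im.sum(2)>450))
E
```

```text
fixed top 295 c 610 240 sz 109 15 84.7 mean [0.609  0.2404 0.2184] dir 83.3
fixed foot 585 c 510 264 sz 113 319 74.3 mean [0.5419 0.2546 0.0099] dir -25.9
fixed block 131 c 545 253 sz 41 120 77.7 mean [0.5414 0.247  0.1899] dir -6.2
rail top 700 c 599 -73 sz 50 219 5.8 mean [ 0.6133 -0.0707  0.2177] dir -83.7
rail foot 1134 c 550 -131 sz 401 173 54.9 mean [ 0.5901 -0.0663  0.0098] dir -86.3
rail block 191 c 592 -89 sz 36 184 5.6 mean [ 0.5998 -0.0729  0.204 ] dir -83.6
fixed peg 188 c 530 250 sz 34 94 81.3 mean [0.5321 0.2474 0.1851] dir -6.5
neck top 148 c 528 249 sz 56 15 84.8 mean [0.5278 0.248  0.1938] dir 84.1
shoulder 153 c 528 248 sz 107 14 85.6 mean [0.5252 0.2424 0.1319] dir 85.4
back counter 12279 c 711 45 sz 179 631 0.0 mean [0.7413 0.0446 0.2196] dir 90.0
```

```bash
cat >> h.py <<'E'
def ax(yaw): return np.array([np.cos(yaw),np.sin(yaw),0]),np.array([-np.sin(yaw),np.cos(yaw),0])
def R(yaw):
    X,Y=ax(yaw); return np.column_stack([[0,0,-1],X,-Y])
UP=np.array([0,0,1.])
YR,YF=np.radians(6.0),np.radians(-5.8)
def wcloud(name=None):
    s=sense(); im,d=camera("wrist")
    if name: cv2.imwrite(f"pics/{name}.png",im[:,:,::-1])
    return cloud("wrist",d,(s["position"],s["tcp_rot"])),im.astype(int)
def st(t=""):
    s=sense(); print(t,"t",round(s["time_s"],2),"p",s["position"].round(4),"F",s["wrist_force"].round(2),"gap",round(s["finger_gap"],4))
    return s
E
python3 - <<'E'
from h import *
k=np.array([.577,-.071,.26]); o=UP*.006
for p in([.577,-.071,.266],[.5725,-.02,.266],[.493,-.029,.18],[.467,-.03,.20],[.467,-.03,.26],[.44,.257,.2],[.492,.252,.18],[.572,.244,.27]):
    print(p, inverse_kinematics(np.array(p),R(YR)) is not None)
command_gripper(.06,40)
movep(k+UP*.14,R(YR)); 
P,im=wcloud("w1")
r=np.linalg.norm(P[...,:2]-k[:2],axis=2)
q=P[(r<.03)&(P[...,2]>.245)&(P[...,2]<.29)]
print(len(q),q.mean(0).round(4),q.min(0).round(4),q.max(0).round(4))
m=(P[...,2]>.212)&(P[...,2]<.226)&(im.sum(2)<240)&(abs(P[...,1]+.07)<.14)&(P[...,0]<.66)
q=P[m]; print("panel",len(q),cv2.minAreaRect((q[:,:2]*1000).astype(np.float32)), cv2.fitLine(q[:,:2].astype(np.float32),cv2.DIST_HUBER,0,.01,.01).ravel().round(4))
st()
E
```

```text
[0.577, -0.071, 0.266] True
[0.5725, -0.02, 0.266] True
[0.493, -0.029, 0.18] True
[0.467, -0.03, 0.2] True
[0.467, -0.03, 0.26] True
[0.44, 0.257, 0.2] True
[0.492, 0.252, 0.18] True
[0.572, 0.244, 0.27] True
577 [ 0.5792 -0.0724  0.2681] [ 0.567  -0.0833  0.2574] [ 0.5885 -0.062   0.2729]
panel 5895 ((603.0596923828125, -71.79190063476562), (45.2603874206543, 217.4879608154297), 5.867751121520996) [ 0.1139 -0.9935  0.6147 -0.0636]
 t 3.11 p [ 0.577  -0.0722  0.3997] F [ 0.18 -0.31 -0.05] gap 0.0597
```

```bash
python3 - <<'E'
from h import *
X,Y=ax(YR); k=np.array([.578,-.0725,.266])
move_l(k,R(YR),feed=.1); st("at knob")
command_gripper(.01,45); s=st("pinched")
p0=s["position"]
hit=move_l(k+Y*.075,feed=.05,until_force=12); s=st(f"slid {hit}")
print("slide",(s["position"]-p0)@Y)
if hit and s["finger_gap"]>.015:
    sleep(.3); st()
    P=s["position"].copy()
    np.save("home.npy",P)
E
```

```text
at knob t 4.6 p [ 0.5784 -0.0724  0.2667] F [ 0.48 -0.48 -0.86] gap 0.0601
pinched t 5.06 p [ 0.5781 -0.0726  0.2665] F [-1.36  0.24  2.74] gap 0.0193
slid True t 6.12 p [ 0.5726 -0.0195  0.2664] F [ 0.56 -2.7   2.93] gap 0.0193
slide 0.05338393711800954
 t 6.42 p [ 0.5726 -0.0196  0.2664] F [ 0.49 -0.35  3.79] gap 0.0191
```

```bash
python3 - <<'E'
from h import *
X,Y=ax(YR); P=np.load("home.npy")
for a in np.radians([11,22,34,45,56,67,78,86,90]):
    move_l(P+Y*.0007-X*.08*np.sin(a)+UP*.08*(np.cos(a)-1),feed=.09)
    s=sense(); print(round(np.degrees(a)),s["wrist_force"].round(1),round(s["finger_gap"],4))
h=move_l(P+Y*.0007-X*.08-UP*.086,feed=.03,until_force=12); s=st(f"down {h}")
d=s["position"]-P; print("delta",(d@X).round(4),(d@Y).round(4),d[2].round(4))
sleep(.15)
im,_=camera("side"); cv2.imwrite("pics/s2.png",cv2.resize(im[100:310,160:440,::-1],None,fx=2.5,fy=2.5))
E
```

```text
11 [-0.3 -3.7  3.1] 0.0193
22 [-1.7 -4.7  4. ] 0.0191
34 [-0.7 -5.3  2.6] 0.0194
45 [ 0.8 -6.2 -0.2] 0.019
56 [ 0.  -6.1  0.1] 0.0189
67 [ 2.7 -4.9 -0. ] 0.0193
78 [ 3.7 -4.5 -0.4] 0.0191
86 [ 3.3 -5.  -0.1] 0.0191
90 [ 2.1 -5.   1.1] 0.0191
down False t 9.53 p [ 0.4934 -0.0273  0.1802] F [ 1.71 -4.91  0.79] gap 0.0194
delta -0.0795 0.0005 -0.0862
```

View pics/s2.png

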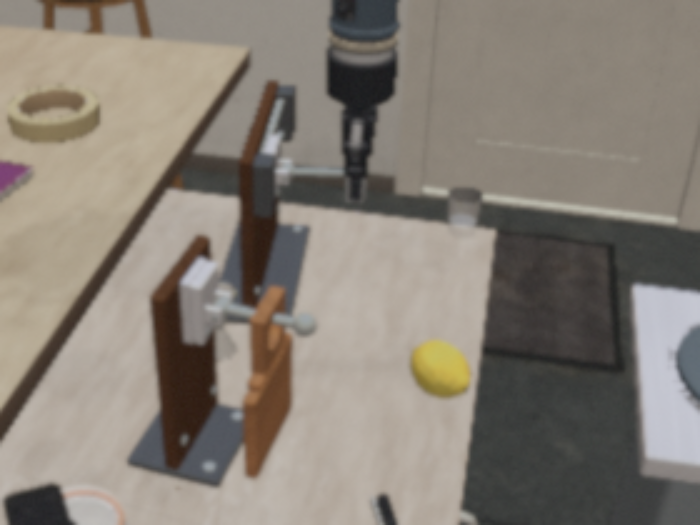

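The peg is down and looks level at (290–345,172) in the crop, but I felt no stop force. I'll push lower until it hits the stop, then open and check the height.

```bash
python3 - <<'E'
from h import *
X,Y=ax(YR)
s=sense(); h=move_l(s["position"]-UP*.012,feed=.03,until_force=14); st(f"push {h}"); sleep(.2); st()
command_gripper(.06); st("open")
p=sense()["position"]; move_l(p+UP*.10,feed=.15)
move_l(p+UP*.16-X*.0,feed=.15)
P,im=wcloud("w3")
hx=np.array([.5726,-.0195,.18]); L=P-hx
a,b=-(L@X),L@Y
print("n near",((abs(b)<.02)&(a>0)&(a<.1)).sum())
for lo,hi in((.005,.02),(.02,.035),(.035,.05),(.05,.065),(.07,.09)):
    m=(a>lo)&(a<hi)&(abs(b)<.018)&(P[...,2]>.12)
    q=P[m]; print(lo,m.sum(), "top z",np.percentile(q[:,2],[50,95]).round(4) if len(q) else "", "b",np.percentile(b[m],[2,50,98]).round(4) if len(q) else "")
E
```

```text
push True t 10.09 p [ 0.4963 -0.0278  0.1727] F [ 2.21 -1.19 -0.07] gap 0.0196
 t 10.29 p [ 0.4963 -0.028   0.1727] F [ 4.56  3.04 -0.  ] gap 0.0192
open t 10.76 p [ 0.4948 -0.0299  0.1724] F [-0.01 -0.63  0.28] gap 0.0603
n near 16955
0.005 272 top z [0.1847 0.1863] b [-0.0076 -0.0002  0.0071]
0.02 239 top z [0.1849 0.1865] b [-0.0045  0.0002  0.0043]
0.035 227 top z [0.1851 0.1866] b [-0.0044  0.0004  0.0045]
0.05 5018 top z [0.4019 0.4061] b [-0.0177  0.0102  0.0177]
0.07 492 top z [0.1891 0.1922] b [-0.01   -0.0002  0.0098]
```

```bash
python3 - <<'E'
from h import *
X,Y=ax(YF); c=np.array([.529,.2485])
command_gripper(.085,60)
movep(np.r_[c,.33],R(YF))
P,im=wcloud("w4")
wood=(im[...,0]-im[...,2]>50)&(np.linalg.norm(P[...,:2]-c,axis=2)<.07)
z=P[...,2]
for lo,hi in((.182,.21),(.12,.155)):
    q=P[wood&(z>lo)&(z<hi)]; print(len(q),q.mean(0).round(4),cv2.minAreaRect((q[:,:2]*1000).astype(np.float32)))
L=P-np.array([.5717,.2442,.18]); a,b=-(L@X),L@Y
for lo,hi in((.005,.02),(.02,.032),(.052,.066),(.071,.089)):
    m=(a>lo)&(a<hi)&(abs(b)<.02)&(z>.15)&(z<.2); q=P[m]
    if len(q): print(lo,m.sum(),q.mean(0).round(4),np.percentile(q[:,2],[50,95]).round(4),np.percentile(b[m],[2,50,98]).round(4))
st()
E
```

```text
1199 [0.528  0.2495 0.1956] ((527.9439697265625, 249.86233520507812), (55.807220458984375, 13.976337432861328), 84.4956283569336)
827 [0.5298 0.2492 0.1334] ((528.06396484375, 249.4398651123047), (108.80783081054688, 12.959794998168945), 84.17425537109375)
0.005 249 [0.5597 0.2467 0.1847] [0.1848 0.1864] [-0.0052  0.0012  0.0083]
0.02 179 [0.5461 0.2477 0.1847] [0.185  0.1863] [-0.0036  0.0013  0.0054]
0.052 147 [0.5116 0.2514 0.185 ] [0.1851 0.1868] [-0.0036  0.0014  0.0057]
0.071 436 [0.494  0.2529 0.1885] [0.1889 0.1919] [-0.0087  0.0007  0.0109]
 t 13.68 p [0.5298 0.2465 0.3298] F [ 0.53 -0.45  0.29] gap 0.0852
```

View pics/w4.png

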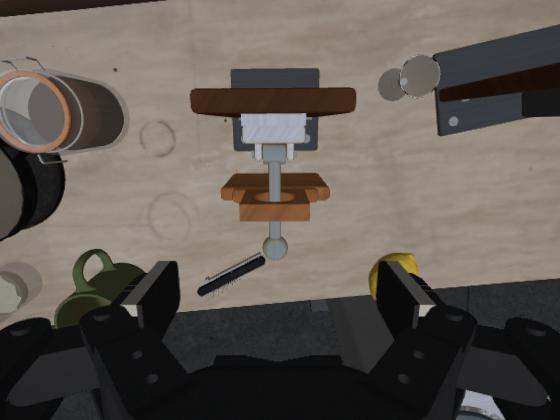

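The wrist view shows the neck top at (275,207), with the peg through it and the knob at (275,247). Both fingers have a clear path. I'll grip the board, lift 13 mm and draw it off.

```bash
python3 - <<'E'
from h import *
X,Y=ax(YF); g=np.array([.5285,.2495,.178])
move_l(g+UP*.06,R(YF),feed=.2)
h=move_l(g,feed=.08,until_force=15); st(f"low {h}")
assert not h
command_gripper(.04,60); s=st("grip"); assert .045<s["finger_gap"]<.065
p=s["position"]; np.save("grip.npy",p)
move_l(p+UP*.013,feed=.04); st("lift")
h=move_l(p+UP*.013-X*.082,feed=.07,until_force=8); s=st(f"drawn {h}")
if not h:
    move_l(s["position"]+UP*.07,feed=.15); st("up")
    im,_=camera("side"); cv2.imwrite("pics/s5.png",cv2.resize(im[100:310,160:440,::-1],None,fx=2.5,fy=2.5))
E
```

```text
low False t 15.19 p [0.5288 0.2498 0.1784] F [-0.33 -0.32  0.86] gap 0.0847
grip t 15.57 p [0.5287 0.2498 0.1787] F [-0.07  0.15  2.46] gap 0.0552
lift t 16.06 p [0.5287 0.2497 0.1917] F [-0.27 -0.07 -1.74] gap 0.0555
drawn False t 17.38 p [0.4477 0.258  0.1917] F [ 0.36 -0.1  -2.23] gap 0.0556
up t 18.0 p [0.4474 0.2574 0.261 ] F [ 0.39 -0.34 -1.78] gap 0.0552
```

View pics/s5.png

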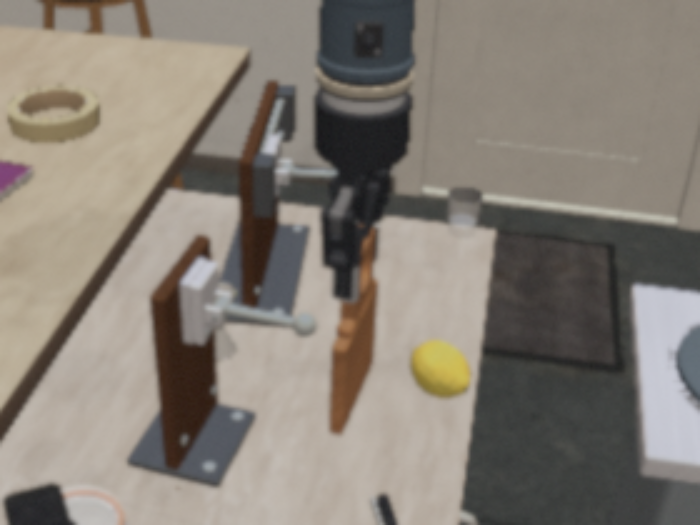

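The side view shows the board held upright at (355,330) and clear of the emptied peg, whose knob is at (305,323). Next I'll carry it across to the rail peg and align it.

```bash
python3 - <<'E'
from h import *
X,Y=ax(YR); H=np.array([.5726,-.0195,0]); z0=np.load("grip.npy")[2]+.013
pre=H-X*.116
move_l(pre+UP*.262,R(YR),feed=.2); st("over")
move_l(pre+UP*z0,feed=.15); s=st("pre")
P,im=wcloud("w6")
L=P-H; a,b=-(L@X),L@Y; z=P[...,2]
wood=(im[...,0]-im[...,2]>50)&(abs(b)<.08)&(abs(a-.116)<.04)
for lo,hi in((.19,.225),(.13,.165)):
    q=P[wood&(z>lo)&(z<hi)]
    if len(q): print(len(q),q.mean(0).round(4),cv2.minAreaRect((q[:,:2]*1000).astype(np.float32)),"b",b[wood&(z>lo)&(z<hi)].mean().round(4), "ztop",np.percentile(q[:,2],[50,90]).round(4))
m=(a>.071)&(a<.09)&(abs(b)<.02)&(z>.15)&(z<.2); print("knob",m.sum(),P[m].mean(0).round(4) if m.any() else "", np.percentile(b[m],[2,50,98]).round(4) if m.any() else "")
E
```

```text
over t 19.65 p [ 0.4572 -0.0306  0.262 ] F [ 0.24  0.85 -1.72] gap 0.0554
pre t 20.27 p [ 0.4578 -0.0311  0.1922] F [-0.04  0.4  -1.84] gap 0.0551
5493 [ 0.4571 -0.0311  0.209 ] ((456.5889892578125, -15.687881469726562), (19.7354793548584, 86.75807189941406), 0.8072472810745239) b 0.0005 ztop [0.209  0.2097]
2738 [ 0.4595 -0.0315  0.1482] ((456.6065673828125, -31.353931427001953), (14.937246322631836, 108.78939819335938), 6.614694595336914) b -0.0001 ztop [0.146  0.1641]
knob 2016 [ 0.4947 -0.0278  0.1891] [-0.0098 -0.0001  0.0095]
```

View pics/w6.png

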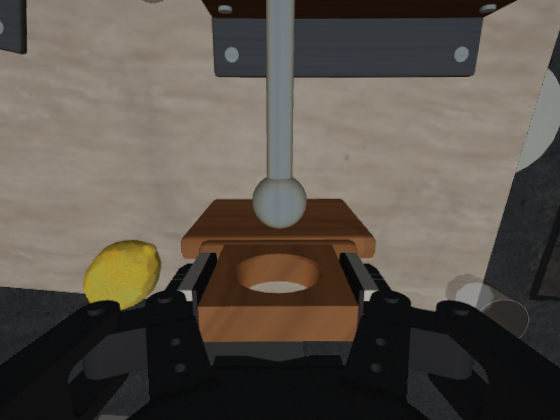

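The wrist view shows the knob at (279,201), centred on the hole at (279,272), and lateral error is under 1 mm. I'll thread it on and lower it.

```bash
python3 - <<'E'
from h import *
X,Y=ax(YR)
p=sense()["position"]
h=move_l(p+X*.074-UP*.0005,feed=.06,until_force=6); s=st(f"threaded {h}")
if not h:
    p=s["position"]; h=move_l(p-UP*.018,feed=.02,until_force=3.5); s=st(f"lowered {h}"); print((s["position"]-p).round(4))
    sleep(.4); st()
E
```

```text
threaded False t 21.72 p [ 0.5314 -0.0236  0.1921] F [ 0.39 -0.26 -1.95] gap 0.0554
lowered True t 22.4 p [ 0.5313 -0.0237  0.1783] F [-0.42 -0.79  4.67] gap 0.0554
[-0.     -0.     -0.0138]
 t 22.8 p [ 0.5313 -0.0236  0.1783] F [-0.63 -0.48  5.8 ] gap 0.055
```

```bash
python3 - <<'E'
from h import *
command_gripper(.062); command_gripper(.085); s=st("released")
p=s["position"]; move_l(p+UP*.15,feed=.15); st("up")
P,im=wcloud("w7")
X,Y=ax(YR); H=np.array([.5726,-.0195,.18]); L=P-H; a,b=-(L@X),L@Y; z=P[...,2]
wood=(im[...,0]-im[...,2]>50)&(abs(b)<.08)&(abs(a-.042)<.04)
for lo,hi in((.182,.21),(.12,.15)):
    m=wood&(z>lo)&(z<hi); print("a,b,z",a[m].mean().round(4),b[m].mean().round(4),z[m].mean().round(4),m.sum())
X,Y=ax(YF); Hf=np.array([.5723,.2451,0]); k=Hf-X*.08
command_gripper(.05,45)
movep(k+UP*.30,R(YF)); 
P,im=wcloud("w8"); L=P-Hf; a,b=-(L@X),L@Y; z=P[...,2]
m=(a>.06)&(a<.1)&(abs(b)<.02)&(z>.18)&(z<.2); print("knob",m.sum(),P[m].mean(0).round(4),"expected",k.round(4))
st()
im,_=camera("side"); cv2.imwrite("pics/s8.png",cv2.resize(im[100:310,160:440,::-1],None,fx=2.5,fy=2.5))
E
```

```text
released t 23.4 p [ 0.5305 -0.0238  0.1772] F [-0.22  0.51  0.77] gap 0.0851
up t 24.55 p [ 0.5299 -0.0239  0.3262] F [-0.13 -0.57 -0.08] gap 0.0849
a,b,z 0.0423 0.0004 0.1955 1262
a,b,z 0.0405 0.0001 0.1293 759
knob 828 [0.4971 0.2528 0.1875] expected [0.4927 0.2532 0.    ]
 t 26.18 p [0.4938 0.2513 0.2999] F [-0.04  0.23 -0.06] gap 0.0499
```

View pics/s8.png

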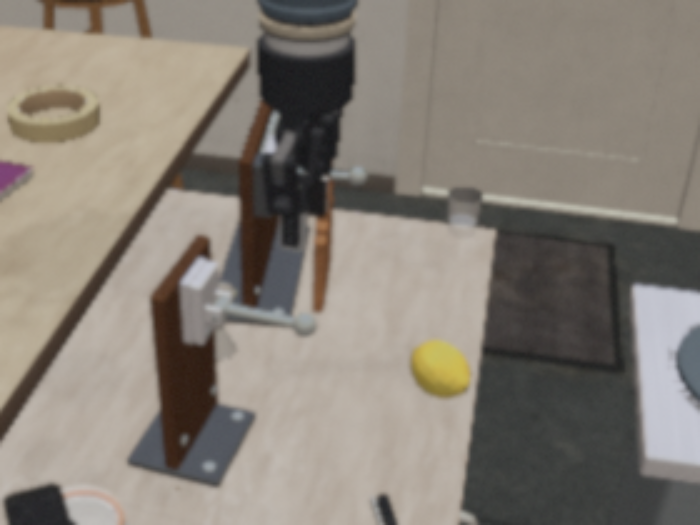

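The board hangs on the rail peg at (322,240), 42 mm out and centred. Now I'll fold the fixed peg, whose knob is at (305,323).

```bash
python3 - <<'E'
from h import *
X,Y=ax(YF); k=np.array([.4929,.2530,.184])
h=move_l(k,R(YF),feed=.12,until_force=15); st(f"at {h}"); assert not h
command_gripper(.01,45); s=st("pinch"); p=s["position"]
for a in np.radians([10,20,31,42,53,64,74,82,90]):
    move_l(p+X*.08*(1-np.cos(a))+UP*.08*np.sin(a),feed=.09)
    s=sense(); print(round(np.degrees(a)),s["wrist_force"].round(1),round(s["finger_gap"],4))
h=move_l(p+X*.088+UP*.079,feed=.03,until_force=12); s=st(f"folded {h}"); print(((s["position"]-p)@X).round(4))
sleep(.2)
command_gripper(.05); s=st("open"); q=s["position"]
move_l(q+UP*.13,feed=.15)
P,im=wcloud("w9"); L=P-np.array([.5723,.2451,0]); a,b=-(L@X),L@Y; z=P[...,2]
m=(abs(a)<.03)&(abs(b)<.02)&(z>.24)&(z<.29); print("knob a,b,z",a[m].mean().round(4),b[m].mean().round(4),np.percentile(z[m],98).round(4),m.sum(),"range a",np.percentile(a[m],[1,99]).round(4))
for n in("side","top"):
    im,d=camera(n); cv2.imwrite(f"pics/{n}9.png",im[:,:,::-1]); np.save(f"pics/{n}9.npy",d)
im=cv2.imread("pics/side9.png"); cv2.imwrite("pics/s9.png",cv2.resize(im[100:310,160:440],None,fx=2.5,fy=2.5))
E
```

```text
at False t 27.34 p [0.4933 0.2534 0.1848] F [-0.14 -0.21 -0.48] gap 0.0498
pinch t 27.73 p [0.4932 0.253  0.1847] F [-0.87 -2.24  5.19] gap 0.0197
10 [ 0.2  0.3 -0.9] 0.0194
20 [-1.9  0.   0. ] 0.019
31 [-2.6 -0.8  1.5] 0.0193
42 [-3.5 -0.4  1.6] 0.0193
53 [-2.7 -0.2  1.5] 0.0194
64 [ 3.8  1.3 -5. ] 0.0185
74 [ 1.9  0.6 -1.1] 0.0096
82 [ 0.1 -0.9 -0.3] 0.01
90 [-0.1  0.2  1.6] 0.01
folded False t 30.9 p [0.5808 0.244  0.2636] F [-0.26  0.93 -0.71] gap 0.0099
0.088
open t 31.57 p [0.5807 0.2441 0.2637] F [0.1  0.41 0.17] gap 0.0503
knob a,b,z 0.0297 0.0003 0.2539 27 range a [0.0288 0.03  ]
```

View pics/s9.png

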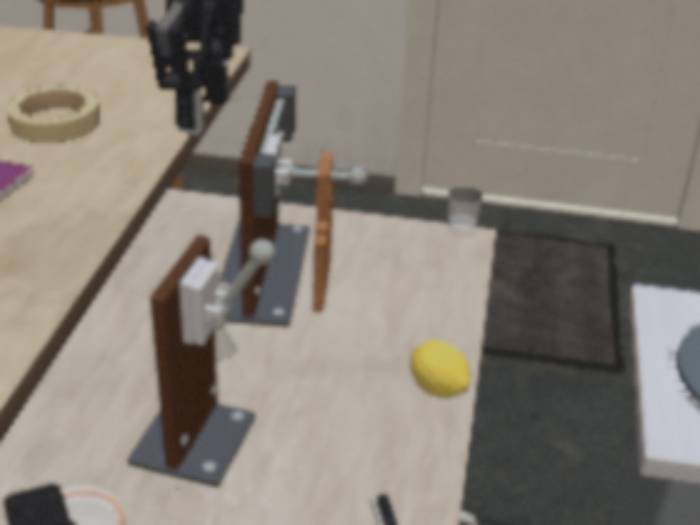

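The knob slipped out of the pads at about 55°, and the peg now stands partly up with its knob at (262,250). The board is fine. I'll push the peg home from the front with closed fingers.

```bash
python3 - <<'E'
from h import *
X,Y=ax(YF); Hf=np.array([.5723,.2451,0])
def find(t):
    P,im=wcloud(); L=P-Hf; a,b=-(L@X),L@Y; z=P[...,2]
    m=(a>-.02)&(a<.09)&(abs(b)<.02)&(z>.225)&(z<.29)
    print(t,"n",m.sum(),"a",np.percentile(a[m],[1,50,99]).round(4),"b",b[m].mean().round(4),"ztop",np.percentile(z[m],98).round(4))
s=sense(); command_gripper(0.0,30)
move_l(Hf-X*.10+UP*.36,R(YF),feed=.2); find("before")
h=move_l(Hf-X*.10+UP*.262,feed=.15,until_force=10); st(f"front {h}"); assert not h
h=move_l(Hf-X*.012+UP*.268,feed=.05,until_force=10); s=st(f"push {h}"); print("a",(-(s["position"]-Hf)@X).round(4))
sleep(.2); st()
move_l(Hf-X*.09+UP*.268,feed=.15); move_l(Hf-X*.10+UP*.38,feed=.2); find("after")
im,d=camera("side"); cv2.imwrite("pics/s10.png",cv2.resize(im[100:310,160:440,::-1],None,fx=2.5,fy=2.5))
im,d=camera("top"); cv2.imwrite("pics/top10.png",im[:,:,::-1]); np.save("pics/top10.npy",d)
E
```

```text
before n 1010 a [0.0211 0.038  0.0503] b 0.0002 ztop 0.261
front False t 34.83 p [0.4735 0.2557 0.2628] F [ 0.1   0.09 -0.15] gap 0.0003
push True t 36.25 p [0.5495 0.2475 0.2666] F [-1.29  0.37  0.86] gap 0.0001
a 0.0229
 t 36.45 p [0.5493 0.2472 0.2662] F [ 1.19 -0.01 -0.13] gap -0.0002
after n 930 a [-0.0094  0.0011  0.0103] b 0.0003 ztop 0.2722
```

View pics/s10.png

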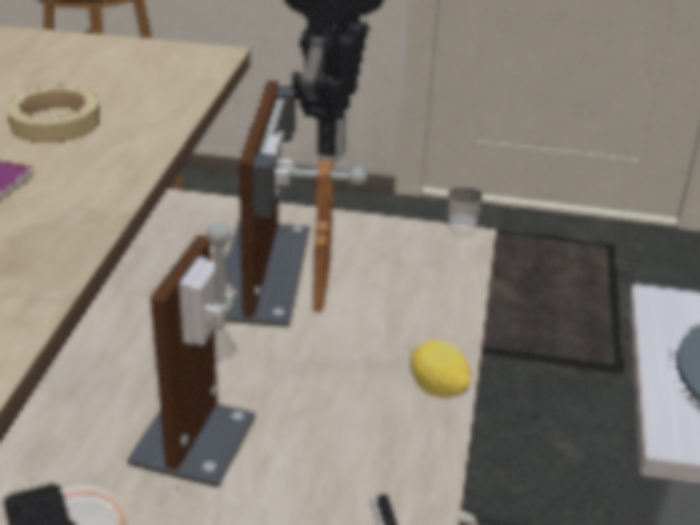

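The peg now stands upright with its knob at (218,232), and the board hangs at (322,235). I'll do one firmer push to confirm the stop, check the board and bystanders, then hand in.

```bash
python3 - <<'E'
from h import *
X,Y=ax(YF); Hf=np.array([.5723,.2451,0])
move_l(Hf-X*.06+UP*.268,feed=.2)
h=move_l(Hf-X*.005+UP*.268,feed=.04,until_force=18); s=st(f"push {h}"); print("a",(-(s["position"]-Hf)@X).round(4))
move_l(Hf-X*.09+UP*.268,feed=.15); move_l(Hf-X*.10+UP*.38,feed=.2)
d=camera("top")[1]; P=cloud("top",d); P0=cloud("top",np.load("pics/top0.npy"))
for n,c,r,z0,z1 in(("jigger",(.633,.088),.05,.02,.1),("lemon",(.377,.102),.07,.015,.08),("glass",(.38,-.232),.05,.012,.08),("mug",(.398,.502),.08,.03,.12)):
    o=[]
    for Q in(P0,P):
        m=(np.linalg.norm(Q[...,:2]-c,axis=2)<r)&(Q[...,2]>z0)&(Q[...,2]<z1); o.append(Q[m].mean(0).round(4) if m.any() else None)
    print(n,o)
XR,YRx=ax(YR); im,d=camera("side"); P=cloud("side",d); L=P-np.array([.5726,-.0195,.18]); a,b=-(L@XR),L@YRx
im=im.astype(int); wood=(im[...,0]-im[...,2]>40)&(abs(b)<.08)&(abs(a-.042)<.03)&(P[...,2]<.22)
print("board",wood.sum(),"a",a[wood].mean().round(4),"z",np.percentile(P[wood][:,2],[1,99]).round(3),"b",np.percentile(b[wood],[1,99]).round(3))
st(); finish_job()
E
```

```text
push True t 39.63 p [0.5497 0.2476 0.2672] F [-1.86 -0.45  1.94] gap -0.0002
a 0.0227
jigger [array([0.6304, 0.0873, 0.062 ]), array([0.6304, 0.0873, 0.0625])]
lemon [array([0.3748, 0.1026, 0.048 ]), array([0.4005, 0.0779, 0.0362])]
glass [array([ 0.3778, -0.2374,  0.0307]), array([ 0.3776, -0.2373,  0.0308])]
mug [array([0.3927, 0.491 , 0.0704]), array([0.3922, 0.4911, 0.0704])]
board 313 a 0.045 z [0.035 0.197] b [-0.033  0.058]
 t 41.04 p [0.4726 0.2544 0.3782] F [-0.41 -0.96 -0.44] gap 0.0003
the job is handed in; nothing more can be done
```

The job is handed in at about 41 s of the 67 s allowed. All four steps appear done in order, though no verdict is reported.

- **Carriage:** I pinched the rail knob and slid it 53 mm left until it hit the end stop.
- **Rail peg:** I swung it down to its stop. The bar's top measured 0.185 m all along, so the peg is level.
- **Board:** I lifted it off the fixed peg, threaded it onto the rail peg and lowered it until the peg carried about 7 N with the fingers still gripping. I then released it. A wrist-camera check afterwards put it 42 mm out along the peg, within 1 mm sideways.
- **Fixed peg:** The knob slipped out of the pads partway up, at about 55°. I pushed it home from the front with closed fingers. A second, firmer push stopped at the same place, and the knob measured within about 1 mm of upright.

**Last checks:** The jigger, glass and mug had not moved. I did not measure the clip jar.

One check disagreed: the top camera showed the lemon's centre about 35 mm off. I think the arm was blocking the view, because the lemon was in the same place in the side pictures from early in the job to just before the last push. I did not re-measure it before handing in.

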